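Sweep the brass offcuts off the jeweller's board into the scrap tray

TASK

Three solid brass offcuts (a small bar, a disc and an L-shaped angle) lie on the dark board. With the closed fingers sweep each of them along the board and over its edge into the low scrap tray that stands against one side of the board; do not pick them up. Leave the vial, the ring and the punch that stand among them, and everything else on the bench, where they are.

Things in the scene. Friction and masses are not known exactly. Their poses are not given: they have to be found in the camera images.
- board: Dark flat iron board, 240 x 240 mm, 30 mm thick, fixed to the bench, turned up to 0.25 rad. Origin at the centre of its underside: its top is at z = 30 mm. The tray stands along its +y or its -y side (board frame), on either one from run to run; the bur block on the other.
- tray: Low open aluminium tray, 230 mm along its x, 110 mm along its y, 22 mm high, walls 4 mm, floor 4 mm thick, fixed to the bench parallel to the board, its long side 3 mm from the board's edge (its centre is 178 mm from the board's centre), so that its rim lies 8 mm below the board's top. Origin at the centre of its underside.
- bur_block: Wooden block 200 mm (x) x 80 mm (y) x 26 mm with rows of small steel burs, 44 mm high in all, fixed beside the board on the side away from the tray, its centre 178 mm from the board's centre. Origin at the centre of its underside.
- bar_center (a point): Centre of the brass bar offcut, 30 (x) x 20 (y) x 10 mm thick, about 50 g, loose and flat on the board (this point is 5 mm above the board), any yaw. The three offcuts swap places: two lie one behind the other 80 to 120 mm apart along the board's y on its -x half, one on its +x half; all 50 to 80 mm to the side (board x) of the board's middle line.
- disc_center (a point): Centre of the brass disc offcut, 26 mm in diameter, 10 mm thick, about 45 g, flat on the board, this point 5 mm above it.
- angle_center (a point): Brass L-shaped offcut, 10 mm thick, about 50 g, flat on the board, any yaw; this point is its centre of mass, 5 mm above the board. Two arms 30 mm long outside and 12 mm wide; the outer corner is at (-11.6, -11.6) mm, the arm ends at (18.4, -11.6) and (-11.6, 18.4) mm in this point's x, y.
- bar: The same bar; origin at the centre of its underside.
- disc: The same disc; origin at the centre of its underside.
- angle: The same angle; origin on its underside below its centre of mass.
- vial: Small closed amber glass vial with a black cap, standing on the board, 28 mm in diameter, 45 mm high, about 50 g. Origin at its underside. Vial, ring and punch swap places; they stand in a row within 10 mm of the board's middle line (board x = 0), about 70 mm apart. Not to be moved.
- ring: Finished brass ring lying flat on the board in that row, 24 mm outside, 18 mm inside, 7 mm high. Origin at the centre of its underside. Not to be moved.
- punch: Steel doming punch standing upright on the board in that row, 20 mm in diameter, 42 mm high. Origin at its underside. Not to be moved.
- caliper: Steel caliper lying on the bench at the robot's right, about 180 mm long, 12 mm high. Origin near its middle. Not to be moved.
- flux_bottle: Clear plastic bottle with white cap on the bench at the right beyond the board, 48 mm in diameter, 120 mm high. Origin at its underside. Not to be moved.
- pickle_pan: Dark steel pan at the left of the bench, 110 mm in diameter, 40 mm high. Origin at its underside. Not to be moved.

How it is judged (in metres and radians):
At the end, for the whole second after the job is handed in: Centres of all three offcuts inside the tray walls (within 110 mm of its centre along x, 50 mm along y), under 34 mm above its underside, at rest; vial, ring and punch upright within 20 mm of their starts; caliper, flux bottle and pan within 30 mm of theirs (x of bar_center in the frame of tray between -0.11 and 0.11 m and y of bar_center in the frame of tray between -0.05 and 0.05 m and z of each of bar_center, disc_center, angle_center in the frame of tray below 0.034 m and linear speed of each of bar, disc, angle below 0.02 m/s and x of disc_center in the frame of tray between -0.11 and 0.11 m and y of disc_center in the frame of tray between -0.05 and 0.05 m and x of angle_center in the frame of tray between -0.11 and 0.11 m and y of angle_center in the frame of tray between -0.05 and 0.05 m and distance of each of vial, ring, punch from where it was at the start of the episode below 0.02 m and angle between each of vial, ring, punch's own z axis and vertical below 0.3 rad and distance of each of caliper, flux_bottle, pickle_pan from where it was at the start of the episode below 0.03 m); the robot touches nothing.
It fails at once if an offcut was picked up (its centre more than 20 mm above the board's top, that is lifted 15 mm) (z of any of bar_center, disc_center, angle_center in the frame of board above 0.05 m).
It fails at once if vial, ring or punch was moved more than 20 mm or knocked over (distance of any of vial, ring, punch from where it was at the start of the episode above 0.02 m or angle between any of vial, ring, punch's own z axis and vertical above 0.5 rad).
It fails at once if something else on the bench was moved more than 30 mm (distance of any of caliper, flux_bottle, pickle_pan from where it was at the start of the episode above 0.03 m).
It also fails if it takes over 72 s, if anything falls off the work surface, if the arm or the gripper's body presses on something with over 40 N, if the wrist force passes 120 N, or if a joint passes its speed limit or range.

ROBOT

A 6-joint arm with a two-finger parallel gripper is mounted at the origin on the work surface. World frame = base frame: x ahead of the robot, y to its left, z up, the work surface at z = 0. Lengths are in mm, angles in rad, forces in N, time in s.
With the tool pointing down it reaches from about 375 to 925 mm from the base axis. Payload 5.7 kg.
Tool frame: the origin (TCP) lies at the very end of the fingers, on their centre line; the grasp point (between the pads) lies 19 mm behind it (r.grip_depth is the distance from the TCP to the grasp point, in mm); z points along the fingers, y is the line along which they close (so a half turn about z gives the same grasp; the last joint's range is limited). The gripper opens to 88 mm and grips with 3 to 60 N. Pads are 20 mm wide; open, the fingers measure 115 mm over their backs; the gripper's body (75 mm by 178 mm) begins 61 mm behind the grasp point.
Start: joints at [1.127, 0.359, 1.51, -0, 1.272, -0.115], TCP at [193.736, 567.828, 222.623] pointing down, gripper open.
Joint ranges: [-2.97, 2.97], [-1.01, 2.36], [0.21, 2.38], [-0.96, 4.11], [0.2, 2.71], [-2.98, 2.98]. Speed limits (rad/s): [2.39, 2.39, 3.14, 3.14, 3.14, 3.14].

INTERFACE

Orientations are given as a unit quaternion [w, x, y, z].
In Python, from plant import r gives the robot as it stands. The module is installed in compiled form; this text tells all that it offers.
- The arm moves only by the tool step_arm, never from a script. Its argument "motion" is a list of rows, each a list of 2 entries, a list of its own where there are three numbers: the shift along the tool's x, y, z in mm, then the turn, a rotation vector about the tool's x, y, z in rad. A call has 1 to 12 rows; each row is the pose to reach, as a shift and turn from the pose commanded when the call began, along the tool's axes at that moment; what a row does not reach only later rows make up. A row lasts 1/10 s, in which the tool goes at most 50 mm and 8.59 degrees, less where a joint would pass 70% of its speed; a pose out of reach is approached as far as the arm can. A call with a gripper value outside its range is refused whole. "claw" is the closure, from -1 (fully open) to 1 (shut), set as the call begins (left out, the last holds). The fingers move at their own pace and stop on an object; "newtons" is the grip in N (left out, the last holds). Time passes only in rows, so rows that repeat a pose let the fingers close. It gives the time, the measured TCP pose, the force, the opening and the grip force at its end, in the units of the state.
- r.read_state(): the state, without advancing time (a new reading comes with each control period).
- r.get_image(name): name is "scene" or "top" or "wrist"; returns a dict with "color" (420x560x3 uint8, red, green, blue), "intrinsics" (3x3 intrinsics, pixels), "R" (3x3) and "t" (3): a world point X has camera coordinates R X + t. Camera axes: x right, y down, z forward; pixel columns grow to the right and rows downward; lengths in mm; the calibration is good to about 2 mm. A picture is of the moment at which its call begins. There is no depth.
- r.hand_in(): hands the job in; it is judged then, once.
Trained networks look in the newest picture that a camera, given by its name, has taken for a name from the list of things; names that differ only in an ending like _2 or _b are one class to them, and where a whole thing is asked for, a point or a joint stands for the part that bears it (a point fixed in the world has none). Each returns a list of dicts, best first, with "conf" (0 to 1); they miss things now and then, are a little off and sometimes report something else, mostly with a low value. They report only what shows in the picture. A call takes as long as a camera call.
- r.outline_of(camera, label): "region" (420x560 bool, what is visible of it) and "extent" ([left, top, right, bottom] in pixels, round what is visible of it).
- r.landmark_of(camera, label): "point" ([column, row] in pixels: a listed point, or the origin of a listed thing).
The state is a dict: "t": time; "q": joint angles; "joint_vel": joint speeds; "tau": joint torques, N m; "tool_pos": TCP position; "tool_rot": TCP orientation; "force": force on the tool from outside, world axes, zero at the start; "ft_torque": the same for the moment, N m; "width": finger opening in mm; "grasp_force": force on a finger pad.
Only numpy, scipy, OpenCV 4.12 (cv2) and the standard library are available. Lean on these libraries where they do the work, as an engineer would, in place of code of your own. Each camera call takes 0.05 s, during which the arm holds its last target. There are 200 camera calls.

## Working session

There is one attempt and no reset: what is moved stays moved. The work goes in short steps, Python scripts to look and compute and a tool call to move; the robot and the scene stay as the last step left them, time stands still between calls to the robot, and variables do not carry over. Pictures are saved under pics/ and viewed, at most 10 in all, crops included, and the job is handed in when it is done.

Besides the shell and the picture viewer there is one more tool, called as a command line: name --argument value ..., lists and objects as JSON in quotes. step_arm: Moves the arm, as the interface text tells. Its arguments: {"type":"object","properties":{"motion":{"type":"array"},"claw":{"type":"number"},"newtons":{"type":"number"}},"required":["motion"]}

```bash
mkdir -p pics
cat > h.py <<'E'
import numpy as np, cv2
from plant import r
def ray(im,p,z):
    K=np.array(im["intrinsics"]);R=np.array(im["R"]);t=np.array(im["t"])
    d=R.T@np.linalg.solve(K,[p[0],p[1],1]);c=-R.T@t
    return c+d*(z-c[2])/d[2]
H=dict(board=0,tray=0,bur_block=0,bar_center=35,disc_center=35,angle_center=35,vial=30,ring=30,punch=30)
def save(im,n): cv2.imwrite("pics/"+n+".png",cv2.cvtColor(im["color"],cv2.COLOR_RGB2BGR))
E
python3 - <<'E'
from h import *
for c in ("top","scene"):
    im=r.get_image(c);save(im,c)
    for n,z in H.items():
        for d in r.landmark_of(c,n)[:2]:
            print(c,n,round(d["conf"],2),np.round(d["point"],1),np.round(ray(im,d["point"],z),1))
s=r.read_state();print(s["t"],s["tool_pos"],s["tool_rot"])
E
```

```text
top board 0.75 [272.6 238.1] [524.9  48.8   0. ]
top tray 0.86 [338.8 226.8] [ 550.5 -123.1    0. ]
top bur_block 0.94 [204.1 237.5] [530.4 226.5   0. ]
top bur_block 0.57 [294.8 253.9] [483.   -7.5   0. ]
top bar_center 0.5 [257.1 256.3] [476.6  86.8  35. ]
top disc_center 0.6 [296.4 250.5] [488.8 -11.   35. ]
top angle_center 0.54 [259.8 205.2] [605.5  78.6  35. ]
top vial 0.66 [271.4 234.8] [530.   50.6  30. ]
top vial 0.48 [260.5 204.7] [607.7  77.1  30. ]
top ring 0.41 [300.4 229. ] [543.1 -22.6  30. ]
top ring 0.31 [438.2 176.2] [ 671.2 -378.3   30. ]
top punch 0.65 [245.4 230.5] [542.3 116.   30. ]
scene board 0.77 [298.8 212.3] [539.1  50.4   0. ]
scene tray 0.8 [226.8 212.7] [ 544.7 -126.8    0. ]
scene tray 0.6 [278.6 185.7] [442.8  -3.7   0. ]
scene bur_block 0.97 [372.8 210.5] [528.5 231.9   0. ]
scene bar_center 0.44 [316.8 187.7] [486.9  93.9  35. ]
scene disc_center 0.62 [274.7 185.7] [481.7 -10.9  35. ]
scene angle_center 0.48 [310.6 222.6] [606.3  78.3  35. ]
scene angle_center 0.33 [107.9 253.7] [ 710.6 -363.4   35. ]
scene vial 0.47 [295.9 202.3] [534.9  43.1  30. ]
scene ring 0.49 [268.5 204.9] [545.4 -22.6  30. ]
scene punch 0.66 [317.  187.2] [479.5  94.7  30. ]
scene punch 0.63 [324.7 205.5] [544.3 112.3  30. ]
1.0 [193.75268183 567.82599437 222.61956341] [ 7.85441898e-06  1.63645585e-01  9.86519194e-01 -5.40823543e-05]
```

View pics/top.png

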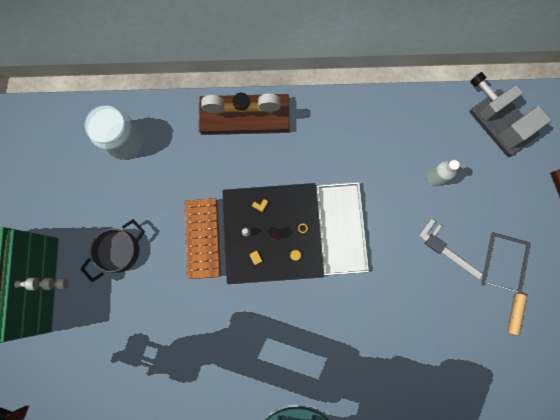

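The top view shows the tray on the right (the -y side). The bar is at (257,257), the disc at (296,255) and the angle at (260,205). The middle row is the punch (245,232), the vial (~272,235) and the ring (303,228).

Run:
```python
from h import *
im=r.get_image("top")
def rect(n,z):
    for d in r.outline_of("top",n)[:1]:
        c=max(cv2.findContours(d["region"].astype(np.uint8),0,2)[0],key=cv2.contourArea).reshape(-1,2)
        w=np.array([ray(im,p,z)[:2] for p in c],np.float32)
        R=cv2.minAreaRect(w);print(n,round(d["conf"],2),np.round(R[0],1),np.round(R[1],1),round(R[2],1),d["extent"])
        return w
rect("board",30);rect("tray",22);rect("bur_block",26)
for n in("bar","disc","angle"):rect(n,40)
rect("ring",37);rect("vial",60);rect("punch",60)
c=cv2.resize(im["color"][175:295,180:380],(800,480),interpolation=cv2.INTER_CUBIC)
c=np.clip(c.astype(float)*1.5,0,255).astype(np.uint8)
save(dict(color=c),"crop")
```

```text
board 0.62 [537.6  49.9] [242.5 242. ] 2.9 [221.4, 185.5, 324.1, 283.3]
tray 0.67 [ 545.4 -127.9] [229.9 112. ] 3.0 [315.0, 183.0, 370.3, 273.4]
bur_block 0.98 [526.4 225. ] [202.   86.7] 3.9 [184.9, 199.8, 218.7, 279.3]
disc 0.43 [477.4  -8.4] [22.2 24.6] 88.6 [289.5, 248.1, 300.3, 261.1]
angle 0.63 [477.4  -8.4] [22.2 24.6] 88.6 [291.0, 247.2, 300.6, 261.9]
```

View pics/crop.png

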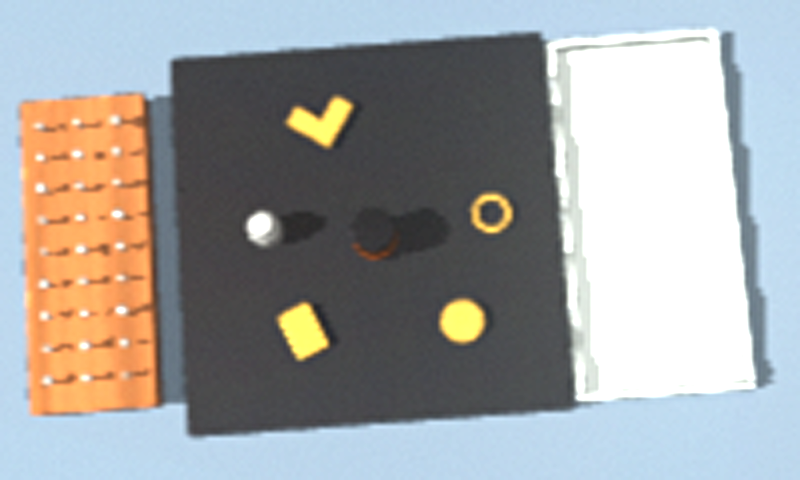

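The crop shows the board's yaw is small. The offcuts are clear of the row: bar at crop (303,331), disc (462,321), angle corner (326,148). The row is punch (263,228), vial (375,233) and ring (491,213).

```bash
cat >> h.py <<'E'
C=np.array([537.6,49.9]);Y=0.048
B=np.array([[np.cos(Y),-np.sin(Y)],[np.sin(Y),np.cos(Y)]])
def tob(w): return B.T@(np.array(w)[:2]-C)
def tw(b): return B@np.array(b)+C
E
python3 - <<'E'
from h import *
im=r.get_image("top")
for n,p,z in [("bar",(303,331),40),("disc",(462,321),40),("acorner",(326,148),40),("aend1",(291,118),40),("aend2",(349,102),40),("aCM",(323,122),40),("ring",(491,213),37),("punchtop",(263,227),72),("vialtop",(372,230),75)]:
    w=ray(im,((p[0]+.5)/4+179.5,(p[1]+.5)/4+174.5),z);print(n,np.round(w,1),np.round(tob(w),1))
t=[0,0]
print(r.read_state()["width"],r.read_state()["q"])
for b in [(-60,120),(-60,-20)]:print(tw(b))
E
```

```text
bar [473.7  90.7  40. ] [-61.9  43.8]
disc [477.7  -7.5  40. ] [-62.5 -54.4]
acorner [588.   75.1  40. ] [51.5 22.8]
aend1 [607.7  97.   40. ] [72.3 43.7]
aend2 [617.1  60.2  40. ] [79.9  6.5]
aCM [604.7  76.8  40. ] [68.3 23.7]
ring [544.9 -27.4  37. ] [  3.5 -77.6]
punchtop [534.7 111.7  72. ] [ 0.1 61.9]
vialtop [531.   45.8  75. ] [-6.8 -3.7]
87.69357547773622 [ 1.12691100e+00  3.58781505e-01  1.51038770e+00 -2.80329667e-05
  1.27247303e+00 -1.15099794e-01]
[471.91131832 166.88289233]
[478.62873813  27.04414137]
```

step_arm --motion '[[[-440,-417,0],[0,0,1.194]],[[-440,-417,0],[0,0,1.194]],[[-440,-417,0],[0,0,1.194]],[[-440,-417,0],[0,0,1.194]],[[-440,-417,0],[0,0,1.194]],[[-440,-417,0],[0,0,1.194]],[[-440,-417,0],[0,0,1.194]],[[-440,-417,0],[0,0,1.194]],[[-440,-417,0],[0,0,1.194]],[[-440,-417,0],[0,0,1.194]],[[-440,-417,0],[0,0,1.194]],[[-440,-417,0],[0,0,1.194]]]' --claw 1 --newtons 10

```text
t: 2.75
tool_pos: [473.4, 34.5, 223.0]
tool_rot: [0.0, 0.69, 0.724, 0.0]
force: [0.8, 0.8, -0.4]
width: 0.4
grasp_force: 0.0
```

step_arm --motion '[[[-6,2.5,50],[0,0,0]],[[-6,2.5,95],[0,0,0]],[[-6,2.5,135],[0,0,0]],[[-6,2.5,165],[0,0,0]],[[-6,2.5,182],[0,0,0]],[[-6,2.5,189],[0,0,0]],[[-6,2.5,189],[0,0,0]],[[-6,2.5,189],[0,0,0]]]'

```text
t: 3.55
tool_pos: [476.2, 30.7, 34.4]
tool_rot: [0.001, 0.69, 0.724, 0.0]
force: [1.0, 0.1, -0.4]
width: 0.8
grasp_force: 0.0
```

Run:
```python
from h import *
s=r.read_state();print(s["tool_pos"],tob(s["tool_pos"]),s["force"],s["width"])
im=r.get_image("wrist");save(im,"w1")
```

```text
[476.18645553  30.68585572  34.39799603] [-62.26473446 -16.24529554] [ 1.00677     0.10183876 -0.36194143] 0.838952655252873
```

View pics/w1.png

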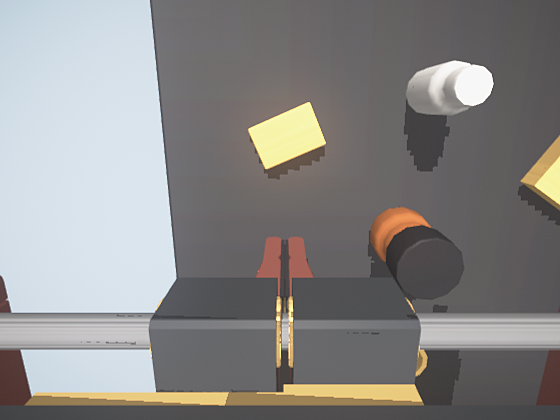

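The wrist view shows the closed fingers at (285,245), lined up with the bar (287,135). The vial is well clear to the right. Next I push the disc.

step_arm --motion '[[[-8,0,0],[0,0,0]],[[-16,0,0],[0,0,0]],[[-24,0,0],[0,0,0]],[[-32,0,0],[0,0,0]],[[-40,0,0],[0,0,0]],[[-48,0,0],[0,0,0]],[[-56,0,0],[0,0,0]],[[-64,0,0],[0,0,0]],[[-72,0,0],[0,0,0]],[[-80,0,0],[0,0,0]]]'

```text
t: 4.6
tool_pos: [479.2, -49.9, 33.6]
tool_rot: [-0.0, 0.69, 0.724, -0.0]
force: [-0.5, 0.4, 0.9]
width: 0.6
grasp_force: 0.2
```

step_arm --motion '[[[-6,0,0],[0,0,0]],[[-12,0,0],[0,0,0]],[[-18,0,0],[0,0,0]],[[-24,0,0],[0,0,0]],[[-30,0,0],[0,0,0]],[[-36,0,0],[0,0,0]],[[-40,0,0],[0,0,0]],[[-44,0,0],[0,0,0]],[[-44,0,0],[0,0,0]]]'

```text
t: 5.5
tool_pos: [481.5, -93.6, 33.7]
tool_rot: [0.0, 0.69, 0.724, -0.0]
force: [-0.4, 0.3, 0.7]
width: 0.4
grasp_force: 0.0
```

Run:
```python
from h import *
s=r.read_state();print(s["tool_pos"],tob(s["tool_pos"]),s["force"],s["width"])
a=r.get_image("top")["color"][175:295,180:380];b=r.get_image("scene")["color"][130:250,180:400]
c=np.vstack([cv2.resize(a,(500,300),interpolation=2),cv2.resize(b,(500,273),interpolation=2)])
save(dict(color=c),"p1")
```

```text
[481.49073459 -93.64473345  33.69169258] [ -62.93214164 -140.68719101] [-0.41536944  0.33889131  0.73196372] 0.3696975905056438
```

View pics/p1.png

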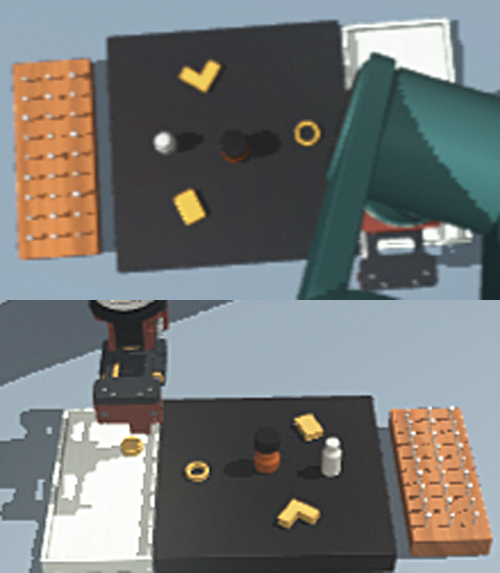

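The disc lies in the tray (seen at (131,447) in the lower view), and everything else is where it was. Next is the bar.

step_arm --motion '[[[0,0,-40],[0,0,0]],[[0,0,-70],[0,0,0]],[[45,1,-70],[0,0,0]],[[90,1,-70],[0,0,0]],[[135,1,-70],[0,0,0]],[[180,1,-70],[0,0,0]],[[215,1,-70],[0,0,0]],[[221,1,-70],[0,0,0]],[[221,1,-40],[0,0,0]],[[221,1,-15],[0,0,0]],[[221,1,0],[0,0,0]],[[221,1,0],[0,0,0]]]'

```text
t: 6.8
tool_pos: [469.9, 126.8, 31.9]
tool_rot: [-0.001, 0.69, 0.724, -0.002]
force: [0.1, -1.0, 0.6]
width: 0.4
grasp_force: 0.0
```

step_arm --motion '[[[-8,0,0],[0,0,0]],[[-16,0,0],[0,0,0]],[[-24,0,0],[0,0,0]],[[-32,0,0],[0,0,0]],[[-40,0,0],[0,0,0]],[[-48,0,0],[0,0,0]],[[-56,0,0],[0,0,0]],[[-64,0,0],[0,0,0]],[[-72,0,0],[0,0,0]],[[-80,0,0],[0,0,0]],[[-86,0,0],[0,0,0]],[[-90,0,0],[0,0,0]]]'

```text
t: 8.0
tool_pos: [476.1, 37.1, 33.6]
tool_rot: [0.0, 0.69, 0.724, -0.0]
force: [-0.0, 0.7, 0.6]
width: 0.3
grasp_force: 0.1
```

Run:
```python
from h import *
s=r.read_state();print(s["tool_pos"],tob(s["tool_pos"]),s["force"],s["width"])
a=r.get_image("top")["color"][175:295,180:380];b=r.get_image("scene")["color"][130:250,180:400]
c=np.vstack([cv2.resize(a,(500,300),interpolation=2),cv2.resize(b,(500,273),interpolation=2)])
save(dict(color=c),"p2")
```

```text
[476.09952305  37.11296112  33.63019156] [-62.0431842   -9.82142159] [-0.01696121  0.72456538  0.59016346] 0.26060868082776123
```

View pics/p2.png

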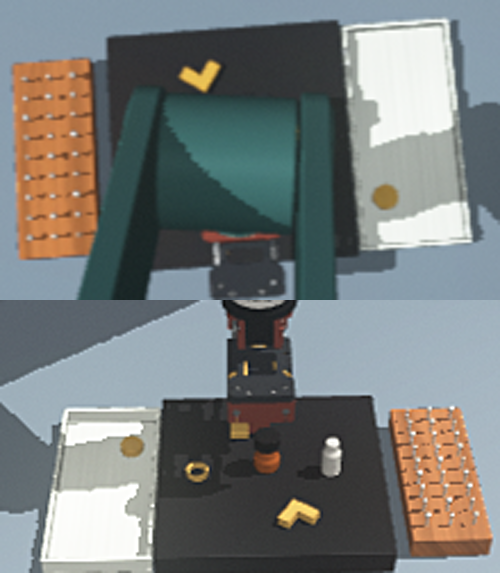

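The bar sits flush ahead of the fingers at (240,431) in the lower view. The disc is in the tray at (385,197) in the upper one. I carry on pushing.

step_arm --motion '[[[-8,0,0],[0,0,0]],[[-16,0,0],[0,0,0]],[[-24,0,0],[0,0,0]],[[-32,0,0],[0,0,0]],[[-40,0,0],[0,0,0]],[[-48,0,0],[0,0,0]],[[-56,0,0],[0,0,0]],[[-64,0,0],[0,0,0]],[[-72,0,0],[0,0,0]],[[-80,0,0],[0,0,0]]]'

```text
t: 9.1
tool_pos: [479.9, -42.9, 33.7]
tool_rot: [0.0, 0.69, 0.724, -0.0]
force: [-0.4, -0.5, 0.3]
width: 0.5
grasp_force: 0.1
```

step_arm --motion '[[[-7,0,0],[0,0,0]],[[-14,0,0],[0,0,0]],[[-21,0,0],[0,0,0]],[[-28,0,0],[0,0,0]],[[-34,0,0],[0,0,0]],[[-40,0,0],[0,0,0]],[[-46,0,0],[0,0,0]],[[-52,0,0],[0,0,0]],[[-52,0,0],[0,0,0]]]'

```text
t: 10.0
tool_pos: [482.7, -94.9, 33.7]
tool_rot: [0.0, 0.69, 0.724, -0.0]
force: [-0.0, 0.3, 0.9]
width: 0.6
grasp_force: 0.0
```

Run:
```python
from h import *
s=r.read_state();print(s["tool_pos"],tob(s["tool_pos"]),s["force"],s["width"])
a=r.get_image("top")["color"][175:295,180:380];b=r.get_image("scene")["color"][130:250,180:400]
c=np.vstack([cv2.resize(a,(500,300),interpolation=2),cv2.resize(b,(500,273),interpolation=2)])
save(dict(color=c),"p3")
```

```text
[482.66176905 -94.87094968  33.7120417 ] [ -61.82129173 -141.96818298] [-0.01243885  0.3033054   0.90929526] 0.5615318186619964
```

View pics/p3.png

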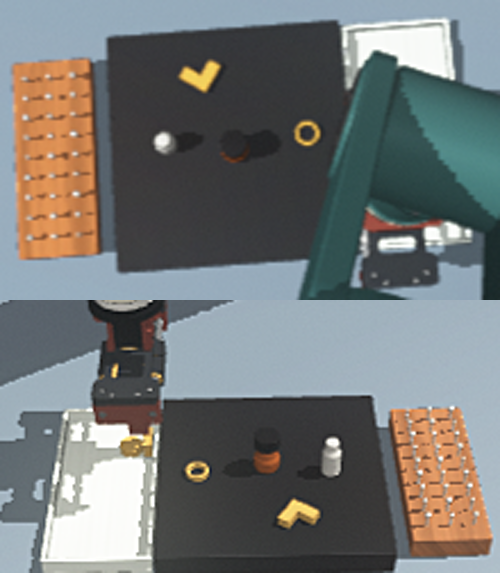

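The bar has gone over into the tray beside the disc (140,445); I check it once the arm is clear. Lift, then position behind the angle.

step_arm --motion '[[[0,0,-45],[0,0,0]],[[0,0,-90],[0,0,0]],[[40,25,-90],[0,0,0]],[[80,50,-90],[0,0,0]],[[120,75,-90],[0,0,0]],[[160,100,-90],[0,0,0]],[[200,124,-90],[0,0,0]],[[210,130,-90],[0,0,0]],[[210,130,-60],[0,0,0]],[[210,130,-25],[0,0,0]],[[210,130,0],[0,0,0]],[[210,130,0],[0,0,0]]]'

```text
t: 11.3
tool_pos: [601.1, 121.6, 31.8]
tool_rot: [-0.001, 0.69, 0.724, -0.001]
force: [-0.1, 0.1, 0.0]
width: 0.8
grasp_force: 0.0
```

step_arm --motion '[[[-7,0,0],[0,0,0]],[[-14,0,0],[0,0,0]],[[-21,0,0],[0,0,0]],[[-28,0,0],[0,0,0]],[[-35,0,0],[0,0,0]],[[-42,0,0],[0,0,0]],[[-49,0,0],[0,0,0]],[[-56,0,0],[0,0,0]],[[-63,0,0],[0,0,0]],[[-70,0,0],[0,0,0]],[[-70,0,0],[0,0,0]]]'

```text
t: 12.4
tool_pos: [605.7, 51.0, 33.7]
tool_rot: [0.0, 0.69, 0.724, -0.0]
force: [-0.9, -0.3, 0.7]
width: 0.6
grasp_force: 0.0
```

Run:
```python
from h import *
s=r.read_state();print(s["tool_pos"],tob(s["tool_pos"]),s["force"],s["width"])
a=r.get_image("top")["color"][175:295,180:380];b=r.get_image("scene")["color"][130:250,180:400]
c=np.vstack([cv2.resize(a,(500,300),interpolation=2),cv2.resize(b,(500,273),interpolation=2)])
save(dict(color=c),"p4")
```

```text
[605.67623943  50.97961846  33.67076969] [68.04963244 -2.18802988] [-0.8734568  -0.30221223  0.66518564] 0.5936611300111125
```

View pics/p4.png

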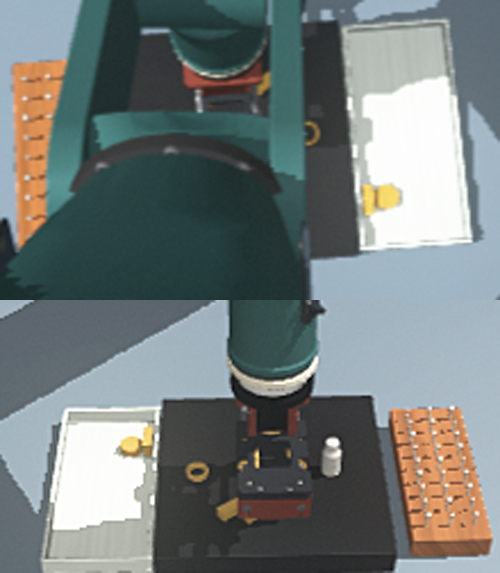

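The bar and the disc are both in the tray ((371,199) and (388,196) in the upper view). The angle is riding ahead of the fingers at (232,510) in the lower view. I continue, with the ring 65 mm to the side.

step_arm --motion '[[[-7,0,0],[0,0,0]],[[-14,0,0],[0,0,0]],[[-21,0,0],[0,0,0]],[[-28,0,0],[0,0,0]],[[-35,0,0],[0,0,0]],[[-42,0,0],[0,0,0]],[[-49,0,0],[0,0,0]],[[-56,0,0],[0,0,0]],[[-63,0,0],[0,0,0]],[[-70,0,0],[0,0,0]]]'

```text
t: 13.5
tool_pos: [608.9, -18.6, 33.6]
tool_rot: [0.0, 0.69, 0.724, -0.0]
force: [0.7, -0.3, 0.6]
width: 0.3
grasp_force: 0.1
```

Run:
```python
from h import *
s=r.read_state();print(s["tool_pos"],tob(s["tool_pos"]),s["force"],s["width"])
a=r.get_image("top")["color"][175:295,180:380];b=r.get_image("scene")["color"][130:250,180:400]
c=np.vstack([cv2.resize(a,(500,300),interpolation=2),cv2.resize(b,(500,273),interpolation=2)])
save(dict(color=c),"p5")
```

```text
[608.92657246 -18.5611734   33.64293362] [ 67.95954544 -71.80468221] [ 0.73898867 -0.2823118   0.5805943 ] 0.3004700038745573
```

View pics/p5.png

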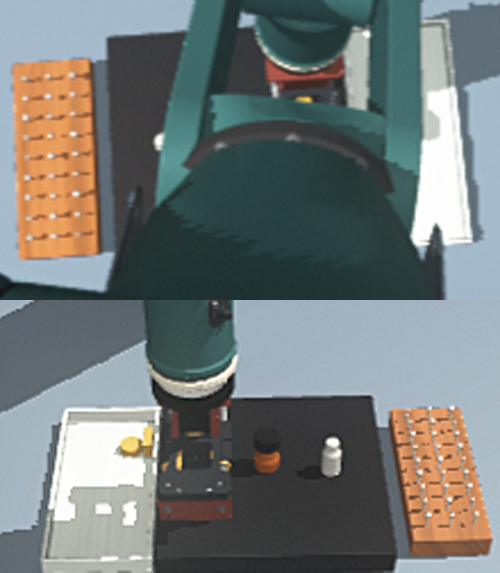

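The angle is mostly hidden under the gripper, with a glint at (305,100) in the upper view just ahead of the fingers. I push on over the edge.

step_arm --motion '[[[-7,0,0],[0,0,0]],[[-14,0,0],[0,0,0]],[[-21,0,0],[0,0,0]],[[-28,0,0],[0,0,0]],[[-34,0,0],[0,0,0]],[[-40,0,0],[0,0,0]],[[-46,0,0],[0,0,0]],[[-52,0,0],[0,0,0]],[[-58,0,0],[0,0,0]],[[-64,0,0],[0,0,0]],[[-70,0,0],[0,0,0]],[[-73,0,0],[0,0,0]]]'

```text
t: 14.8
tool_pos: [612.5, -91.5, 33.7]
tool_rot: [0.0, 0.69, 0.724, -0.0]
force: [-0.5, 0.5, 0.3]
width: 0.5
grasp_force: 0.0
```

step_arm --motion '[[[0,0,-45],[0,0,0]],[[0,0,-90],[0,0,0]],[[45,0,-120],[0,0,0]],[[90,0,-150],[0,0,0]],[[135,0,-180],[0,0,0]],[[180,0,-180],[0,0,0]],[[225,0,-180],[0,0,0]],[[270,0,-180],[0,0,0]],[[315,0,-180],[0,0,0]],[[360,0,-180],[0,0,0]],[[400,0,-180],[0,0,0]],[[400,0,-180],[0,0,0]]]'

```text
t: 16.0
tool_pos: [592.3, 313.8, 213.4]
tool_rot: [-0.001, 0.688, 0.725, 0.001]
force: [0.4, -0.2, 0.0]
width: 0.7
grasp_force: 0.0
```

Run:
```python
from h import *
a=r.get_image("top")["color"][175:295,180:380];b=r.get_image("scene")["color"][130:250,180:400]
c=np.vstack([cv2.resize(a,(500,300),interpolation=2),cv2.resize(b,(500,273),interpolation=2)])
save(dict(color=c),"p6")
im=r.get_image("top")
for n in ("bar_center","disc_center","angle_center","vial","ring","punch"):
  for d in r.landmark_of("top",n)[:3]: print(n,round(d["conf"],2),np.round(tob(ray(im,d["point"],30 if n in("vial","ring","punch") else 12)),1))
```

```text
bar_center 0.44 [ -64.6 -129.6]
disc_center 0.46 [ -59.6 -156.4]
angle_center 0.52 [ 50.6 -86.5]
vial 0.66 [-9.  -1.1]
vial 0.38 [ -63.5 -127.1]
vial 0.28 [ 41.8 -85.6]
ring 0.52 [  1.  -75.4]
punch 0.59 [ 6.7 70.4]
punch 0.58 [ -63.9 -129.5]
```

View pics/p6.png

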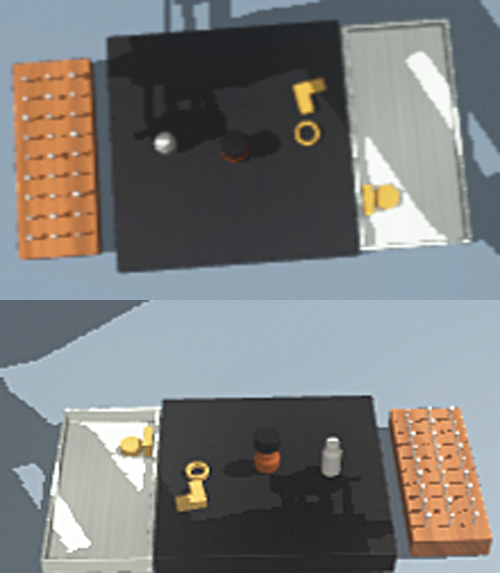

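The angle slid off the fingers and now lies at about (308,95) in the upper view, beside the ring (307,133), which hasn't visibly moved. Disc and bar are in the tray. I fit the angle's pose before pushing again.

```bash
cat > fit.py <<'E'
from h import *
from scipy.optimize import minimize
im=r.get_image("top");c=im["color"].astype(int)
sat=np.clip((c[...,0]-c[...,2]-40)/90,0,1).astype(np.float32)
n,lab,st,ce=cv2.connectedComponentsWithStats((sat>.3).astype(np.uint8))
for i in range(1,n):
    if st[i,4]>15:
        b=tob(ray(im,ce[i],37))
        if abs(b[0])<130 and -240<b[1]<130: print("blob",st[i,4],np.round(b,1),ce[i].round(1))
L=np.array([[-11.6,-11.6],[18.4,-11.6],[18.4,.4],[.4,.4],[.4,18.4],[-11.6,18.4]])
def px(b,z=40):
    w=np.append(tw(b),z);p=np.array(im["intrinsics"])@(np.array(im["R"])@w+np.array(im["t"]));return p[:2]/p[2]
def poly(v):
    R=np.array([[np.cos(v[2]),-np.sin(v[2])],[np.sin(v[2]),np.cos(v[2])]]);return (L@R.T)+v[:2]
def fit(x0):
    x,y=px(x0).astype(int);S=16;m=np.zeros((32,32),np.float32);T=sat[y-S:y+S,x-S:x+S]
    def cost(v):
        m=np.zeros((512,512),np.float32);P=np.array([px(p) for p in poly(v)])
        P=(P-[x-S-.5,y-S-.5])*16
        cv2.fillPoly(m,[np.round(P).astype(np.int32)],1.);m=cv2.resize(m,(32,32),interpolation=cv2.INTER_AREA)
        return ((m-T)**2*(1-.0)).sum()
    best=min((minimize(cost,[*x0,a],method="Nelder-Mead",options=dict(initial_simplex=[[*x0,a],[x0[0]+6,x0[1],a],[x0[0],x0[1]+6,a],[*x0,a+.5]])) for a in np.arange(-3,3.2,.6)),key=lambda s:s.fun)
    return best
E
python3 - <<'E'
from fit import *
b=fit((45,-85));print(b.x.round(2),b.fun,poly(b.x).round(1).tolist())
s=r.read_state();print(s["tool_pos"],tob(s["tool_pos"]))
E
```

```text
blob 101 [ 43.1 -80.5] [302.3 212.3]
blob 49 [  3.6 -77.7] [302.4 227.8]
blob 134 [ -65.8 -143.7] [331.3 253.8]
[ 42.97 -80.77  -2.91] 15.176741600036621 [[51.6, -66.8], [22.4, -73.7], [25.1, -85.3], [42.7, -81.2], [46.8, -98.8], [58.5, -96.0]]
[593.4858887  307.69211148 213.74838232] [ 68.19079079 254.8136993 ]
```

The fit puts the angle's centre at (43,-81) in the board frame. The flat outer face looks back at +y, and its normal is tilted 13° away from the ring. I turn the fingers to match and push along that normal.

step_arm --motion '[[[-45,-5,0],[0,0,-0.05]],[[-90,-10,0],[0,0,-0.1]],[[-135,-15,0],[0,0,-0.15]],[[-180,-20,20],[0,0,-0.2]],[[-225,-25,40],[0,0,-0.232]],[[-265,-30,60],[0,0,-0.232]],[[-295,-32.5,80],[0,0,-0.232]],[[-305,-32.5,95],[0,0,-0.232]],[[-305,-32.5,100],[0,0,-0.232]],[[-305,-32.5,100],[0,0,-0.232]]]'

```text
t: 17.5
tool_pos: [574.9, 2.4, 113.2]
tool_rot: [-0.001, 0.602, 0.799, -0.0]
force: [-0.3, -0.4, 0.2]
width: 0.3
grasp_force: 0.0
```

Run:
```python
from h import *
s=r.read_state();print(s["tool_pos"],tob(s["tool_pos"]),s["tool_rot"])
```

```text
[574.91457932   2.42956351 113.18706078] [ 34.9938951  -49.20617315] [-6.61857832e-04  6.01965874e-01  7.98521502e-01 -2.43901957e-04]
```

step_arm --motion '[[[0,0,40],[0,0,0]],[[0,0,65],[0,0,0]],[[0,0,79.5],[0,0,0]],[[0,0,79.5],[0,0,0]],[[0,0,79.5],[0,0,0]],[[-5,0,79.5],[0,0,0]],[[-10,0,79.5],[0,0,0]],[[-15,0,79.5],[0,0,0]],[[-20,0,79.5],[0,0,0]],[[-25,0,79.5],[0,0,0]],[[-30,0,79.5],[0,0,0]],[[-34,0,79.5],[0,0,0]]]'

```text
t: 18.7
tool_pos: [584.9, -30.8, 34.1]
tool_rot: [-0.0, 0.602, 0.799, -0.0]
force: [-0.2, 0.6, 0.5]
width: 0.6
grasp_force: 0.2
```

Run:
```python
from h import *
s=r.read_state();print(s["tool_pos"],tob(s["tool_pos"]),s["force"])
a=r.get_image("top")["color"][175:295,180:380];b=r.get_image("scene")["color"][130:250,180:400]
c=np.vstack([cv2.resize(a,(500,300),interpolation=2),cv2.resize(b,(500,273),interpolation=2)])
save(dict(color=c),"p7")
```

```text
[584.86637598 -30.76506844  34.13230567] [ 43.34149894 -82.84007506] [-0.20982908  0.63006819  0.47058372]
```

View pics/p7.png

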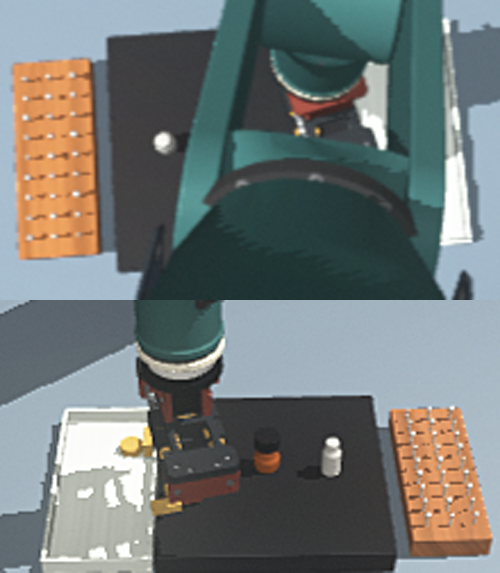

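The angle is just at the board's edge, ahead of the fingers at (167,507) in the lower view. I finish the push and retreat. That was my last picture, so from here I use numbers only.

step_arm --motion '[[[-5,0,0],[0,0,0]],[[-10,0,0],[0,0,0]],[[-15,0,0],[0,0,0]],[[-20,0,0],[0,0,0]],[[-25,0,0],[0,0,0]],[[-30,0,0],[0,0,0]],[[-35,0,0],[0,0,0]],[[-40,0,0],[0,0,0]],[[-46,0,0],[0,0,0]],[[-52,0,0],[0,0,0]],[[-58,0,0],[0,0,0]],[[-64,0,0],[0,0,0]]]'

```text
t: 20.0
tool_pos: [602.6, -92.2, 34.2]
tool_rot: [0.0, 0.602, 0.799, -0.0]
force: [-0.0, 0.2, -0.6]
width: 0.4
grasp_force: 0.0
```

step_arm --motion '[[[0,0,-45],[0,0,0]],[[0,0,-90],[0,0,0]],[[45,0,-120],[0,0,0]],[[90,0,-150],[0,0,0]],[[135,0,-180],[0,0,0]],[[180,0,-180],[0,0,0]],[[225,0,-180],[0,0,0]],[[270,0,-180],[0,0,0]],[[315,0,-180],[0,0,0]],[[360,0,-180],[0,0,0]],[[400,0,-180],[0,0,0]],[[400,0,-180],[0,0,0]]]'

```text
t: 21.2
tool_pos: [490.4, 296.8, 214.2]
tool_rot: [-0.001, 0.6, 0.8, 0.001]
force: [1.0, -0.4, -0.4]
width: 0.5
grasp_force: 0.0
```

Run:
```python
from fit import *
for cam in("top","scene"):
  im=r.get_image(cam)
  for n in ("bar_center","disc_center","angle_center","vial","ring","punch"):
    for d in r.landmark_of(cam,n)[:2]: print(cam,n,round(d["conf"],2),np.round(tob(ray(im,d["point"],30 if n in("vial","ring","punch") else 12)),1))
  c=im["color"].astype(int)
  m=((c[...,0]-c[...,2])>55).astype(np.uint8)
  n,lab,st,ce=cv2.connectedComponentsWithStats(m)
  for i in range(1,n):
    b=tob(ray(im,ce[i],12))
    if st[i,4]>8 and abs(b[0])<130 and -240<b[1]<-50:
      ys,xs=np.where(lab==i);q=np.array([tob(ray(im,p,12)) for p in zip(xs,ys)])
      print(cam,"blob",st[i],b.round(1),q.min(0).round(1),q.max(0).round(1))
```

```text
blob 73 [  38.9 -155.2] [332.1 211.8]
blob 102 [ -65.6 -144.5] [331.6 253.7]
top bar_center 0.62 [  52.9 -157.6]
top disc_center 0.42 [ -57.8 -159.6]
top vial 0.49 [-11.2  -7.3]
top ring 0.56 [ -8.6 170.9]
top ring 0.51 [  3.2 -73.8]
top punch 0.64 [ 3.5 65. ]
top blob [326 206  12  14  76] [  43.3 -158.1] [  24.1 -171.2] [  59.2 -143.2]
top blob [298 224  10   9  31] [  6.9 -78.8] [ -4.  -90.7] [ 17.3 -67.3]
top blob [325 249  14  12 121] [ -63.8 -146.4] [ -79.3 -164.1] [ -51.2 -130.7]
scene bar_center 0.58 [ -58.2 -128.6]
scene disc_center 0.52 [ -3.6 389.5]
scene disc_center 0.48 [ -50.5 -159.7]
scene angle_center 0.44 [  50.7 -149.8]
scene vial 0.73 [17.2 62.2]
scene vial 0.69 [-1.9 -3.3]
scene ring 0.38 [ -2.  -76.5]
scene punch 0.61 [ 5.3 62.8]
scene punch 0.52 [ -3.5 -10. ]
scene blob [233 185  14  14 125] [ -58.9 -145.7] [ -89.  -164.6] [ -40.2 -130.5]
scene blob [262 202  10   8  49] [-12.7 -79.3] [-24.7 -90. ] [  0.2 -67.6]
scene blob [227 217  13  14 108] [  50.4 -157.3] [  25.3 -171.4] [  68.1 -141.9]
```

The angle is in the tray at about y = -157 (board frame). The row hasn't moved. The bar spans about -129 to -140 in the tray beside the disc, so its centre lies inside the wall.

```bash
python3 -c "
from plant import r
print(r.hand_in())"
```

```text
the job is handed in; nothing more can be done
None
```

I handed the job in at about 21 s, with the bar, the disc and the angle all swept into the scrap tray and the vial, ring and punch still in place by camera check; no verdict came back, and the bar is the tightest fit, standing against the tray's near wall about 5 mm inside the limit.

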